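# Switch the bench off in order

## Task

Switch the bench off with its three cordless switches: press down the small round button first, then the square one, and the wide mushroom-shaped one last, each pressed lightly to at least half-way down, where it stays. Do not lift, tip or shove the switches, and leave everything else where it lies.

Things in the scene. Friction and masses are not known exactly. Their poses are not given: they have to be found in the camera images.
- small_switch: loose cordless switch, 0.4 to 0.8 kg: plain grey metal housing 72 x 72 mm and 36 mm high on rubber feet, carrying a small round black button, 24 mm across and 8 mm thick. Origin at the centre of the housing's underside, z up; the blank dark plate is on its -x side
- small_top (a point): centre of the button's top face (flat top 60 mm above the bench when fully out); it moves down with the button
- small_head (a joint): how far this button has been pushed down, in m: 0 fully out, 0.014 at its hard stop. It starts at 0 to 0.002, slides straight down under 4 to 7 N (more the deeper it goes), stays where it is left, and switches off at 0.005. The underside of the button stands 16 mm above the housing when fully out
- square_switch: loose cordless switch, 0.4 to 0.8 kg: plain grey metal housing 72 x 72 mm and 36 mm high on rubber feet, carrying a square black button, 36 x 36 mm and 10 mm thick. Origin at the centre of the housing's underside, z up; the blank dark plate is on its -x side
- square_top (a point): centre of the button's top face (flat top 62 mm above the bench when fully out); it moves down with the button
- square_head (a joint): how far this button has been pushed down, in m: 0 fully out, 0.014 at its hard stop. It starts at 0 to 0.002, slides straight down under 4 to 7 N (more the deeper it goes), stays where it is left, and switches off at 0.005. The underside of the button stands 16 mm above the housing when fully out
- mushroom_switch: loose cordless switch, 0.4 to 0.8 kg: plain grey metal housing 72 x 72 mm and 36 mm high on rubber feet, carrying a wide round domed black mushroom button, 52 mm across and 16 mm high at its middle. Origin at the centre of the housing's underside, z up; the blank dark plate is on its -x side
- mushroom_top (a point): centre of the button's top face (domed top 68 mm above the bench when fully out); it moves down with the button
- mushroom_head (a joint): how far this button has been pushed down, in m: 0 fully out, 0.014 at its hard stop. It starts at 0 to 0.002, slides straight down under 4 to 7 N (more the deeper it goes), stays where it is left, and switches off at 0.005. The underside of the button stands 16 mm above the housing when fully out
- spectacles_a: bystander, loose: red spectacles, 141 x 142 x 42 mm; origin at the centre of its underside
- tape_roll: bystander, loose: flat tan ring-shaped tape roll, 100 mm across, 25 mm high; origin at the centre of its underside
- marker_pen: bystander, loose: white and black pen, 135 mm long, 17 mm thick; origin at the centre of its underside
- screw_case: bystander, loose: flat blue case with a clear lid, 68 x 110 x 25 mm; origin at the centre of its underside
- tape_reel: bystander, loose: black tape reel with a band round it, 42 mm across, 28 mm high, standing flat; not a switch; origin at the centre of its underside
- dial_gauge: bystander, loose: round pale gauge lying on its back, 39 mm across, 13 mm high; not a switch; origin at the centre of its underside
- job_tray: bystander, fixed: open cream tray, 130 x 190 x 32 mm; origin at the centre of its underside

How it is judged:
By the outcome, as a careful person would: the job done as asked, in the order asked, and still so for the second after the job is handed in, with the robot touching nothing.
It also fails if it takes over 40 s, if anything falls off the work surface, if the arm or the gripper's body presses on something with over 40 N, if the wrist force passes 120 N, or if a joint passes its speed limit or range.

## Robot

A 6-joint arm with a two-finger parallel gripper is mounted at the origin on a cart in front of the work surface, level with it; the furniture and walls round the work are solid. World frame = base frame: x ahead of the robot, y to its left, z up, the work surface at z = 0. Lengths are in m, angles in rad, forces in N, time in s.
With the tool pointing down it reaches from about 0.225 to 0.875 m from the base axis. Payload 3.4 kg.
Tool frame: the origin (TCP) lies between the finger pads; the fingertips stand 19 mm ahead of it and the grasp point (between the pads) is the TCP; z points along the fingers, y is the line along which they close (so a half turn about z gives the same grasp; the last joint's range is limited). The gripper opens to 85 mm and grips with 20 to 120 N. Pads are 22 mm wide; open, the fingers measure 114 mm over their backs; the gripper's body (76 mm by 85 mm) begins 54 mm behind the grasp point. The pads swing forward as they close: fully open they stand 13 mm farther back than shut.
Start: joints at [1.139, 0.276, 1.505, -0, 1.361, -0.121], TCP at [0.176, 0.547, 0.25] pointing down, gripper open.
Joint ranges: [-2.89, 2.89], [-0.75, 2.08], [0.22, 2.7], [-1.18, 4.32], [0.11, 2.71], [-2.7, 2.7]. Speed limits (rad/s): [2.57, 2.57, 3.14, 3.14, 3.14, 3.14].

## Interface

Orientations are given as a unit quaternion [w, x, y, z].
In Python, from rig import get_state, imaging, ticket gives the robot as it stands. The module is installed in compiled form; this text tells all that it offers.
- The arm moves only by the shell command python3 -m inch 'ROWS' [FORCE]. ROWS is JSON, a list of rows, each an object with "claw": the opening, from -1 (shut) to 1 (fully open); "travel": the shift along the world's x, y, z in units of 200 mm (1.0 is 200 mm), a list of three; "turn": the turn about the world's z in units of 180 degrees (1.0 is 180 degrees). A call has 1 to 5 rows; each row is the pose to reach, as a shift and turn from the pose commanded when the call began, turning the shorter way round; what a row does not reach only later rows make up. A row lasts 1/10 s, in which the tool goes at most 50 mm and 8.59 degrees, less where a joint would pass 70% of its speed; a pose out of reach is approached as far as the arm can. A call with a number of a shift or a turn outside -1 to 1 is refused whole. A call with a gripper value outside its range is refused whole. The fingers move at their own pace and stop on an object; FORCE is the grip in N (left out, the last holds). Time passes only in rows, so rows that repeat a pose let the fingers close. It gives the time, the measured TCP pose, the force, the opening and the grip force at its end, in the units of the state.
- get_state(): the state, without advancing time (a new reading comes with each control period).
- imaging.get_image(name): name is "side" or "top"; returns the picture (400x640x3 uint8, red, green, blue); there is no depth.
- imaging.camera_params(name): a dict with "camera_matrix" (3x3 intrinsics, pixels), "cam_to_world" (4x4, takes a point from camera to world coordinates). Camera axes: x right, y down, z forward; pixel columns grow to the right and rows downward; lengths in m; the calibration is good to about 2 mm. A picture is of the moment at which its call begins. camera_params takes no time and is no camera call.
- ticket.sign_off(): hands the job in; it is judged then, once.
The state is a dict: "clock": time; "qpos": joint angles; "qd": joint speeds; "effort": joint torques, N m; "position": TCP position; "ee_rot": TCP orientation; "contact_force": force on the tool from outside, world axes, zero at the start; "moment": the same for the moment, N m; "width": finger opening in m; "gripper_force": force on a finger pad.
Only numpy, scipy, OpenCV 4.12 (cv2) and the standard library are available. Lean on these libraries where they do the work, as an engineer would, in place of code of your own. Each camera call takes 0.05 s, during which the arm holds its last target. There are 200 camera calls.

## Working session

There is one attempt and no reset: what is moved stays moved. The work goes in short steps, Python scripts to look and compute and a shell command to move; the robot and the scene stay as the last step left them, time stands still between calls to the robot, and variables do not carry over. Pictures are saved under pics/ and viewed, at most 10 in all, crops included, and the job is handed in when it is done.

```bash
mkdir -p pics
python3 - <<'E'
from rig import get_state, imaging
import cv2
for n in("top","side"):
    cv2.imwrite(f"pics/{n}0.png",imaging.get_image(n)[:,:,::-1])
    p=imaging.camera_params(n);print(n,p["camera_matrix"],p["cam_to_world"])
s=get_state();print(s)
E
```

```text
top [[380.77641319   0.         311.5341306 ]
 [  0.         380.77641319 198.42578474]
 [  0.           0.           1.        ]] [[ 0.02860536 -0.97979266  0.19795979  0.37532589]
 [-0.99939894 -0.03191325 -0.01353913 -0.14397584]
 [ 0.01958308 -0.19745352 -0.98011663  1.07115533]
 [ 0.          0.          0.          1.        ]]
side [[462.6660076    0.         321.54726153]
 [  0.         462.6660076  194.74386951]
 [  0.           0.           1.        ]] [[-0.99953588  0.02777444 -0.01251395  0.56550594]
 [ 0.02647419  0.58874554 -0.80788477  0.64276415]
 [-0.01507102 -0.80784111 -0.5892076   0.67011507]
 [ 0.          0.          0.          1.        ]]
{'clock': 0.1, 'qpos': array([ 1.13898799e+00,  2.76476293e-01,  1.50603439e+00,  9.56380193e-06,
        1.36069279e+00, -1.21013680e-01]), 'qd': array([-0.00107379, -0.00165452, -0.00305321,  0.00120452,  0.0003138 ,
        0.00038868]), 'effort': array([ 4.72545671e-04, -4.17700982e+01, -2.46402347e+01, -4.63307842e-04,
        5.79958330e-03,  5.85582015e-06]), 'position': array([0.17566101, 0.54703182, 0.24954671]), 'ee_rot': array([-2.24298770e-04,  1.54773593e-01,  9.87949637e-01, -7.73562072e-04]), 'contact_force': array([-0.11695194, -0.14784032,  0.71353099]), 'moment': array([ 0.02417038,  0.02593328, -0.02950171]), 'gripper_force': 0.0, 'width': 0.08529844585527559}
```

View pics/top0.png

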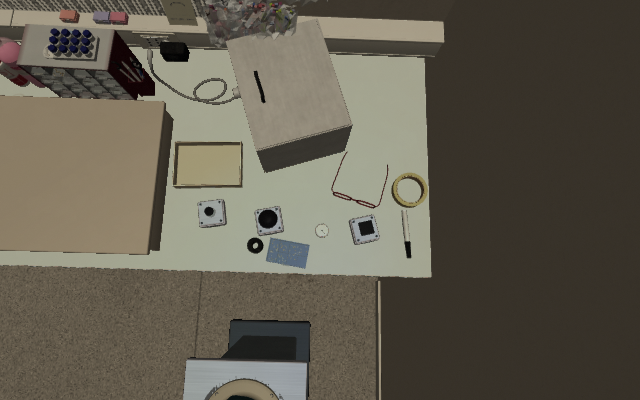

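View pics/side0.png

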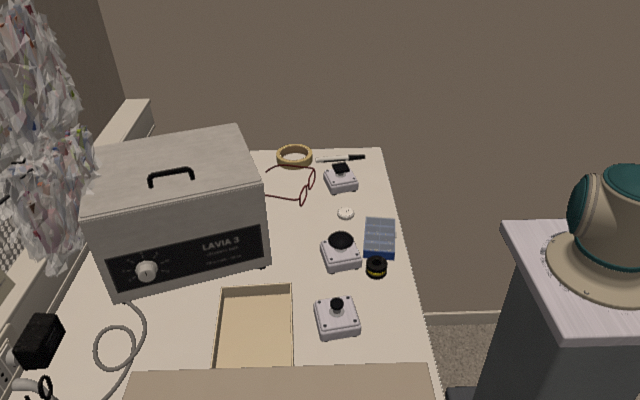

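Top view: small button about (209,211), mushroom (268,218), square (366,228); reel (255,245) and gauge (322,230) are decoys. In the side view they are at about (337,304), (341,241) and (341,169). A brown box stands on the robot's left.

```bash
cat > h.py <<'E'
from rig import get_state, imaging
import numpy as np, cv2
def P(n):
    p=imaging.camera_params(n);return np.array(p["camera_matrix"]),np.array(p["cam_to_world"])
def ray(n,uv):
    K,T=P(n);d=T[:3,:3]@np.linalg.inv(K)@[uv[0],uv[1],1];return T[:3,3],d
def plane(n,uv,z):
    o,d=ray(n,uv);return o+d*(z-o[2])/d[2]
def tri(a,b):
    o1,d1=ray("top",a);o2,d2=ray("side",b)
    s=np.linalg.lstsq(np.c_[d1,-d2],o2-o1,rcond=None)[0]
    p,q=o1+s[0]*d1,o2+s[1]*d2;return (p+q)/2,np.linalg.norm(p-q)
def proj(n,X):
    K,T=P(n);c=K@T[:3,:3].T@(np.array(X)-T[:3,3]);return c[:2]/c[2]
def blob(n,uv,r,thr=60,img=None):
    img=cv2.imread(img);x,y=map(int,uv)
    m=np.zeros(img.shape[:2],np.uint8);m[y-r:y+r+1,x-r:x+r+1]=(img.max(2)[y-r:y+r+1,x-r:x+r+1]<thr)*255
    k,l,s,c=cv2.connectedComponentsWithStats(m)
    i=1+np.argmax(s[1:,4]);return c[i],s[i]
E
python3 - <<'E'
from h import *
np.set_printoptions(precision=4,suppress=True)
for nm,a,b,h,r in(("small",(209,211),(337,304),.060,9),("square",(366,228),(341,169),.062,14),("mush",(268,218),(341,241),.068,15)):
    ca,sa=blob("top",a,r,img="pics/top0.png");cb,sb=blob("side",b,r,img="pics/side0.png")
    print(nm,ca,sa,cb,sb,plane("top",ca,h-.004),plane("side",cb,h-.004),tri(ca,cb))
print("tcp top px",proj("top",(.176,.547,.25)),proj("side",(.176,.547,.25)))
for uv in((165,103),(150,252),(160,250),(0,250)): print(uv,[plane("top",uv,z)[:2] for z in(0,.1,.2,.3)])
for uv in((430,365),(440,400),(135,370)): print("side",uv,[plane("side",uv,z)[:2] for z in(0,.1,.2,.3)])
# square orientation
img=cv2.imread("pics/top0.png");big=cv2.resize(img[185:275,180:420],None,fx=3.3,fy=3.3,interpolation=cv2.INTER_CUBIC)
s=cv2.imread("pics/side0.png")[140:345,290:410]
s=cv2.resize(s,None,fx=1.45,fy=1.45)
c=np.zeros((600,800,3),np.uint8);c[:297,:792]=big[:297,:792];c[300:300+s.shape[0],:s.shape[1]]=s
cv2.imwrite("pics/crop.png",c)
E
```

```text
small [208.625  210.9375] [204 207  10   9  64] [336.3435 303.9084] [331 298  12  13 131] [0.5371 0.1175 0.056 ] [0.5357 0.1169 0.056 ] (array([0.5363, 0.1174, 0.0568]), np.float64(0.001268208585296891))
square [365.8851 227.5287] [358 220  16  16 174] [340.2847 167.8175] [332 163  17  11 137] [ 0.5051 -0.3059  0.058 ] [ 0.5039 -0.3057  0.058 ] (array([ 0.5045, -0.3058,  0.0581]), np.float64(0.0012217941858928213))
mush [267.4    218.5818] [258 210  19  18 275] [340.3531 240.092 ] [328 232  25  18 337] [ 0.5202 -0.0419  0.064 ] [ 0.5198 -0.0359  0.064 ] (array([ 0.5201, -0.0413,  0.0594]), np.float64(0.0013819307956473921))
tcp top px [-47.2467 367.3477] [873.0857 576.6149]
(165, 103) [array([0.8691, 0.2888]), array([0.823 , 0.2484]), array([0.7769, 0.208 ]), array([0.7308, 0.1676])]
(150, 252) [array([0.4259, 0.2839]), array([0.4212, 0.244 ]), array([0.4164, 0.204 ]), array([0.4117, 0.1641])]
(160, 250) [array([0.4322, 0.257 ]), array([0.4269, 0.2196]), array([0.4216, 0.1822]), array([0.4163, 0.1447])]
(0, 250) [array([0.4191, 0.6936]), array([0.4151, 0.6154]), array([0.411 , 0.5372]), array([0.4069, 0.459 ])]
side (430, 365) [array([0.3874, 0.2023]), array([0.414, 0.268]), array([0.4405, 0.3337]), array([0.4671, 0.3995])]
side (440, 400) [array([0.3851, 0.2625]), array([0.4121, 0.3192]), array([0.439, 0.376]), array([0.4659, 0.4327])]
side (135, 370) [array([0.8677, 0.1939]), array([0.8226, 0.2609]), array([0.7775, 0.3279]), array([0.7324, 0.3949])]
```

View pics/crop.png

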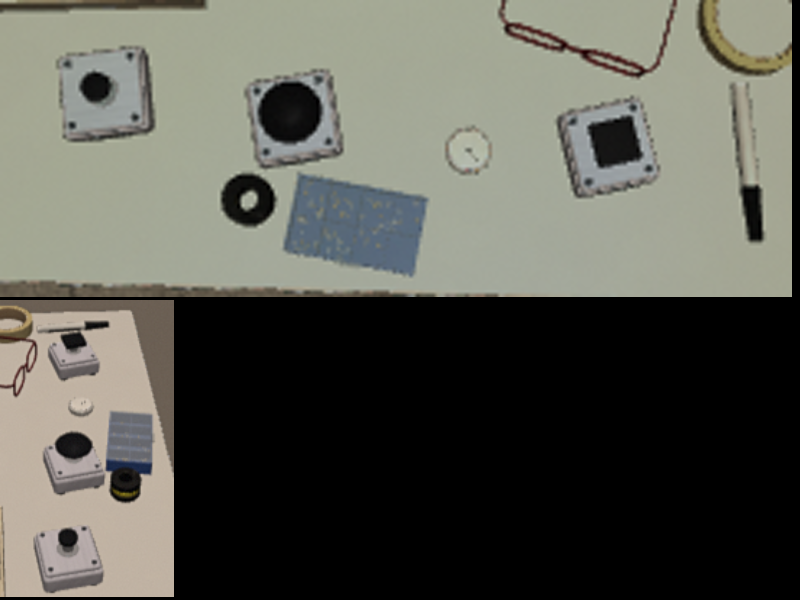

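The crop confirms the three switches and their buttons. Small is at (0.536, 0.117), square (0.5045, -0.306) and mushroom (0.520, -0.041). The brown box is about 0.1 m high at y > 0.24, so I'll travel above it with the gripper shut.

```bash
python3 -m inch '[{"claw":-1,"travel":[0.6,-0.7,0],"turn":0},{"claw":-1,"travel":[0.6,-0.7,0],"turn":0},{"claw":-1,"travel":[0.6,-0.7,0],"turn":0},{"claw":-1,"travel":[0.6,-0.7,0],"turn":0},{"claw":-1,"travel":[0.6,-0.7,0],"turn":0}]'
python3 -m inch '[{"claw":-1,"travel":[0.6,-0.7,0],"turn":0},{"claw":-1,"travel":[0.6,-0.7,0],"turn":0},{"claw":-1,"travel":[0.6,-0.7,0],"turn":0},{"claw":-1,"travel":[0.6,-0.7,0],"turn":0},{"claw":-1,"travel":[0.6,-0.7,0],"turn":0}]'
```

```text
clock: 0.6
position: [0.298, 0.4043, 0.25]
ee_rot: [0.001, 0.157, 0.988, -0.001]
contact_force: [-0.2, 0.9, 0.9]
width: 0.012
gripper_force: 0.0
clock: 1.1
position: [0.4183, 0.2652, 0.25]
ee_rot: [0.001, 0.157, 0.988, -0.001]
contact_force: [-0.7, 0.7, 0.1]
width: -0.0001
gripper_force: 0.0
```

```bash
python3 -m inch '[{"claw":-1,"travel":[0.59,-0.74,0],"turn":0},{"claw":-1,"travel":[0.59,-0.74,0],"turn":0},{"claw":-1,"travel":[0.59,-0.74,0],"turn":0},{"claw":-1,"travel":[0.59,-0.74,-0.3],"turn":0},{"claw":-1,"travel":[0.59,-0.74,-0.65],"turn":0}]'
python3 -m inch '[{"claw":-1,"travel":[0,0,-0.1],"turn":0},{"claw":-1,"travel":[0,0,-0.1],"turn":0},{"claw":-1,"travel":[0,0,-0.1],"turn":0}]'
python3 - <<'E'
from h import *
for n in("top","side"): cv2.imwrite(f"pics/{n}1.png",imaging.get_image(n)[:,:,::-1])
a=cv2.imread("pics/top1.png")[165:265,160:290];b=cv2.imread("pics/side1.png")[220:350,270:400]
c=np.hstack([cv2.resize(a,(400,308)),cv2.resize(b,(400,308))[:308]]);cv2.imwrite("pics/c1.png",c)
s=get_state();print(s["position"],s["contact_force"])
E
```

```text
clock: 1.6
position: [0.5347, 0.1227, 0.1597]
ee_rot: [0.004, 0.156, 0.988, 0.001]
contact_force: [-0.7, 0.3, -0.5]
width: -0.0001
gripper_force: 0.0
clock: 1.9
position: [0.5307, 0.1247, 0.1392]
ee_rot: [-0.0, 0.154, 0.988, 0.0]
contact_force: [-0.6, 0.3, 0.9]
width: -0.0001
gripper_force: 0.0
[0.53174428 0.12464077 0.14070202] [-0.01788656 -0.59960446  0.2367653 ]
```

View pics/c1.png

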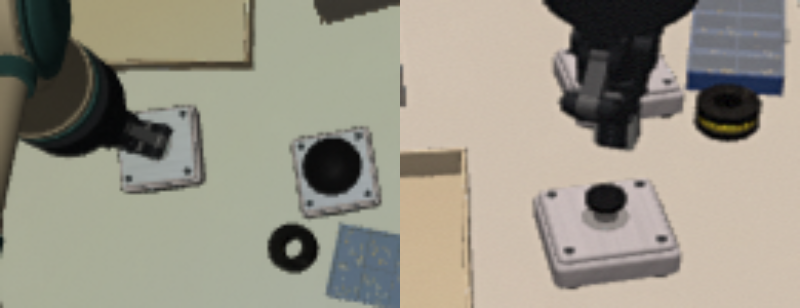

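The fingers hang just above the small button, slightly left and short. I'll correct by +4.5 mm in x and -7 mm in y while lowering.

```bash
python3 -m inch '[{"claw":-1,"travel":[0.022,-0.036,-0.15],"turn":0},{"claw":-1,"travel":[0.022,-0.036,-0.23],"turn":0},{"claw":-1,"travel":[0.022,-0.036,-0.23],"turn":0},{"claw":-1,"travel":[0.022,-0.036,-0.23],"turn":0}]'
python3 - <<'E'
from rig import get_state
s=get_state();print(s["position"],s["contact_force"])
E
```

```text
clock: 2.4
position: [0.5359, 0.1169, 0.0944]
ee_rot: [0.001, 0.155, 0.988, 0.0]
contact_force: [0.7, -0.6, 0.3]
width: 0.0001
gripper_force: 0.0
[0.53588301 0.11688888 0.09443914] [ 0.69125973 -0.56949245  0.2511996 ]
```

Now I'll press in small steps, watching the force. Contact is expected at TCP z of about 0.077 to 0.079.

```bash
python3 -m inch '[{"claw":-1,"travel":[0,0,-0.025],"turn":0},{"claw":-1,"travel":[0,0,-0.05],"turn":0},{"claw":-1,"travel":[0,0,-0.07],"turn":0},{"claw":-1,"travel":[0,0,-0.07],"turn":0}]'
python3 -m inch '[{"claw":-1,"travel":[0,0,-0.01],"turn":0},{"claw":-1,"travel":[0,0,-0.01],"turn":0}]'
python3 -m inch '[{"claw":-1,"travel":[0,0,-0.01],"turn":0},{"claw":-1,"travel":[0,0,-0.01],"turn":0}]'
```

```text
clock: 2.8
position: [0.5349, 0.1164, 0.0787]
ee_rot: [-0.0, 0.155, 0.988, 0.0]
contact_force: [-0.3, 0.3, 0.4]
width: 0.0001
gripper_force: 0.0
clock: 3.0
position: [0.5351, 0.1164, 0.0771]
ee_rot: [0.0, 0.155, 0.988, 0.0]
contact_force: [-0.0, 0.3, 1.1]
width: -0.0001
gripper_force: 0.7
clock: 3.2
position: [0.535, 0.1164, 0.075]
ee_rot: [0.0, 0.155, 0.988, 0.0]
contact_force: [-1.0, 0.2, 3.5]
width: 0.0002
gripper_force: 1.6
```

```bash
python3 -m inch '[{"claw":-1,"travel":[0,0,-0.01],"turn":0},{"claw":-1,"travel":[0,0,-0.02],"turn":0},{"claw":-1,"travel":[0,0,-0.028],"turn":0},{"claw":-1,"travel":[0,0,-0.028],"turn":0}]'
```

```text
clock: 3.6
position: [0.5351, 0.1164, 0.0693]
ee_rot: [0.0, 0.155, 0.988, 0.0]
contact_force: [-0.6, 0.0, 3.9]
width: 0.0002
gripper_force: 1.8
```

The small button is down about 9.5 mm at a light force. I'll lift straight up and go to the square switch.

```bash
python3 -m inch '[{"claw":-1,"travel":[0,0,0.1],"turn":0},{"claw":-1,"travel":[0,0,0.4],"turn":0},{"claw":-1,"travel":[0,-0.2,0.4],"turn":0},{"claw":-1,"travel":[0,-0.45,0.4],"turn":0},{"claw":-1,"travel":[0,-0.7,0.4],"turn":0}]'
python3 -m inch '[{"claw":-1,"travel":[-0.05,-0.25,0],"turn":0},{"claw":-1,"travel":[-0.1,-0.5,0],"turn":0},{"claw":-1,"travel":[-0.15,-0.7,0],"turn":0},{"claw":-1,"travel":[-0.15,-0.9,0],"turn":0},{"claw":-1,"travel":[-0.15,-0.9,0],"turn":0}]'
python3 - <<'E'
from h import *
p=imaging.get_image("side")[:,:,::-1];cv2.imwrite("pics/side2.png",p)
cv2.imwrite("pics/c2.png",cv2.resize(np.ascontiguousarray(p[130:350,280:420]),None,fx=2.7,fy=2.7))
c,s=blob("side",(337,309),11,img="pics/side2.png");print(c,s)
s=get_state();print(s["position"],s["contact_force"])
E
```

```text
clock: 4.1
position: [0.5353, -0.0248, 0.1497]
ee_rot: [0.001, 0.154, 0.988, -0.0]
contact_force: [0.5, 0.2, -0.4]
width: 0.0003
gripper_force: 0.0
clock: 4.6
position: [0.5053, -0.2089, 0.1489]
ee_rot: [0.001, 0.157, 0.988, -0.001]
contact_force: [-0.2, 0.7, 1.0]
width: 0.0001
gripper_force: 0.0
[336.38211382 307.36585366] [330 302  13  12 123]
[ 0.50491007 -0.20616447  0.14873889] [-0.52710101  0.23690395  1.07567436]
```

View pics/c2.png

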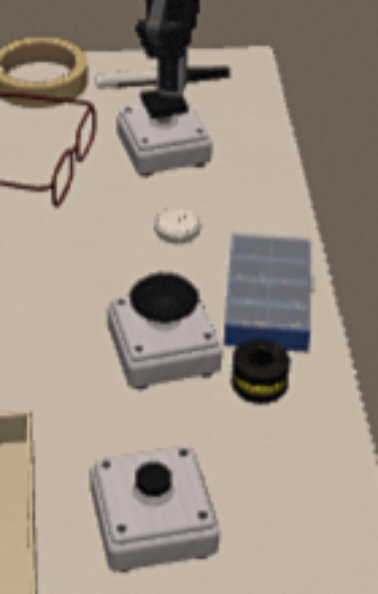

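The small button is visibly lower, its switch hasn't moved, and the path to the square switch is clear.

```bash
python3 -c "
from h import *
print(proj('side',(.536,.117,.054))-proj('side',(.536,.117,.064)))"
python3 -m inch '[{"claw":-1,"travel":[0,-0.25,0],"turn":0},{"claw":-1,"travel":[0,-0.5,0],"turn":0},{"claw":-1,"travel":[0,-0.5,-0.1],"turn":0},{"claw":-1,"travel":[0,-0.5,-0.2],"turn":0},{"claw":-1,"travel":[0,-0.5,-0.2],"turn":0}]'
python3 -m inch '[{"claw":-1,"travel":[0,0,-0.05],"turn":0},{"claw":-1,"travel":[0,0,-0.05],"turn":0},{"claw":-1,"travel":[0,0,-0.05],"turn":0}]'
```

```text
[-0.0207772   3.94955212]
clock: 5.15
position: [0.5032, -0.3013, 0.1062]
ee_rot: [-0.003, 0.155, 0.988, 0.002]
contact_force: [-0.2, 0.5, -0.3]
width: -0.0001
gripper_force: 0.0
clock: 5.45
position: [0.5055, -0.3032, 0.0998]
ee_rot: [0.0, 0.154, 0.988, -0.0]
contact_force: [-0.4, -0.2, -0.7]
width: 0.0005
gripper_force: 0.0
```

The small button has travelled about 8.8 mm. Next is the square one.

```bash
python3 -m inch '[{"claw":-1,"travel":[-0.005,-0.013,-0.04],"turn":0},{"claw":-1,"travel":[-0.005,-0.013,-0.07],"turn":0},{"claw":-1,"travel":[-0.005,-0.013,-0.09],"turn":0},{"claw":-1,"travel":[-0.005,-0.013,-0.09],"turn":0}]'
python3 -m inch '[{"claw":-1,"travel":[0,0,-0.01],"turn":0},{"claw":-1,"travel":[0,0,-0.02],"turn":0},{"claw":-1,"travel":[0,0,-0.02],"turn":0}]'
```

```text
clock: 5.85
position: [0.5036, -0.306, 0.0806]
ee_rot: [-0.001, 0.155, 0.988, 0.0]
contact_force: [-0.3, -0.1, -0.8]
width: 0.0
gripper_force: 0.0
clock: 6.15
position: [0.504, -0.3063, 0.0776]
ee_rot: [0.0, 0.155, 0.988, -0.0]
contact_force: [-1.7, 0.4, 2.4]
width: 0.0001
gripper_force: 1.3
```

```bash
python3 -m inch '[{"claw":-1,"travel":[0,0,-0.01],"turn":0},{"claw":-1,"travel":[0,0,-0.02],"turn":0},{"claw":-1,"travel":[0,0,-0.03],"turn":0},{"claw":-1,"travel":[0,0,-0.03],"turn":0}]'
python3 -m inch '[{"claw":-1,"travel":[0,0,0.1],"turn":0},{"claw":-1,"travel":[0,0,0.4],"turn":0},{"claw":-1,"travel":[0,0.2,0.4],"turn":0},{"claw":-1,"travel":[0,0.45,0.4],"turn":0},{"claw":-1,"travel":[0,0.5,0.4],"turn":0}]'
python3 - <<'E'
from h import *
for n in("top","side"): cv2.imwrite(f"pics/{n}3.png",imaging.get_image(n)[:,:,::-1])
p=cv2.imread("pics/side3.png")
cv2.imwrite("pics/c3.png",cv2.resize(p[130:350,280:420],None,fx=2.7,fy=2.7))
print(blob("side",(341,171),14,img="pics/side3.png"))
print((proj('side',(.5045,-.306,.054))-proj('side',(.5045,-.306,.064))))
s=get_state();print(s["position"],s["contact_force"])
# mushroom rim (underside edge, z~.053): centre of blob extents
for n,uv in(("top",(268,218)),("side",(341,241))):
    c,st=blob(n,uv,15,img=f"pics/{n}0.png");print(n,c,proj(n,(.520,-.0413,.061)),proj(n,(.520,-.037,.061)))
E
```

```text
clock: 6.55
position: [0.504, -0.3063, 0.0714]
ee_rot: [0.0, 0.155, 0.988, -0.0]
contact_force: [-1.5, 0.9, 2.7]
width: 0.0001
gripper_force: 1.8
clock: 7.05
position: [0.503, -0.2018, 0.1514]
ee_rot: [-0.001, 0.154, 0.988, 0.001]
contact_force: [0.1, -0.2, -0.7]
width: 0.0001
gripper_force: 0.0
(array([340.38059701, 170.64925373]), array([332, 166,  17,  11, 134], dtype=int32))
[-0.03482414  3.45831648]
[ 0.5037738  -0.20451776  0.15108939] [ 0.77339485 -0.04860394  0.07814641]
top [267.4        218.58181818] [267.27103491 218.79910966] [265.65991366 218.74890949]
side [340.35311573 240.09198813] [340.08959789 239.41446913] [340.21845454 240.87431628]
```

View pics/c3.png

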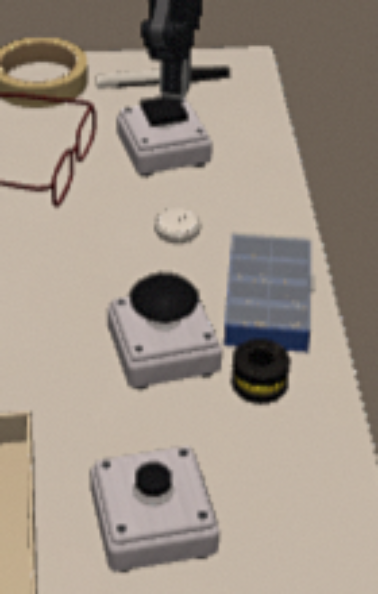

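The square button went down about 8.2 mm and nothing else was disturbed. The mushroom is next, at (0.520, -0.041).

```bash
python3 -m inch '[{"claw":-1,"travel":[0.02,0.2,0],"turn":0},{"claw":-1,"travel":[0.04,0.4,0],"turn":0},{"claw":-1,"travel":[0.08,0.6,0],"turn":0},{"claw":-1,"travel":[0.08,0.82,0],"turn":0},{"claw":-1,"travel":[0.08,0.82,0],"turn":0}]'
python3 -m inch '[{"claw":-1,"travel":[0,0,0],"turn":0},{"claw":-1,"travel":[0,0,-0.1],"turn":0},{"claw":-1,"travel":[0,0,-0.2],"turn":0},{"claw":-1,"travel":[0,0,-0.25],"turn":0},{"claw":-1,"travel":[0,0,-0.25],"turn":0}]'
```

```text
clock: 7.65
position: [0.5201, -0.039, 0.1507]
ee_rot: [-0.001, 0.153, 0.988, 0.001]
contact_force: [0.2, -1.4, -0.2]
width: -0.0001
gripper_force: 0.0
clock: 8.15
position: [0.5193, -0.0437, 0.0998]
ee_rot: [-0.002, 0.156, 0.988, -0.0]
contact_force: [0.0, 0.5, 0.6]
width: -0.0002
gripper_force: 0.0
```

```bash
python3 -m inch '[{"claw":-1,"travel":[0.004,0.01,-0.03],"turn":0},{"claw":-1,"travel":[0.004,0.01,-0.06],"turn":0},{"claw":-1,"travel":[0.004,0.01,-0.06],"turn":0}]'
python3 -m inch '[{"claw":-1,"travel":[0,0,-0.01],"turn":0},{"claw":-1,"travel":[0,0,-0.02],"turn":0},{"claw":-1,"travel":[0,0,-0.02],"turn":0}]'
```

```text
clock: 8.45
position: [0.5207, -0.0404, 0.089]
ee_rot: [-0.0, 0.155, 0.988, 0.0]
contact_force: [-0.8, 1.2, 1.0]
width: 0.0002
gripper_force: 0.0
clock: 8.75
position: [0.521, -0.0402, 0.0855]
ee_rot: [0.0, 0.155, 0.988, 0.0]
contact_force: [-0.0, 1.0, 0.6]
width: -0.0005
gripper_force: 0.0
```

```bash
python3 -m inch '[{"claw":-1,"travel":[0,0,-0.01],"turn":0},{"claw":-1,"travel":[0,0,-0.02],"turn":0},{"claw":-1,"travel":[0,0,-0.03],"turn":0},{"claw":-1,"travel":[0,0,-0.041],"turn":0},{"claw":-1,"travel":[0,0,-0.041],"turn":0}]'
python3 -m inch '[{"claw":-1,"travel":[0,0,0.1],"turn":0},{"claw":-1,"travel":[0,0,0.4],"turn":0},{"claw":-1,"travel":[-0.2,0,0.6],"turn":0},{"claw":-1,"travel":[-0.45,0,0.7],"turn":0},{"claw":-1,"travel":[-0.7,0,0.7],"turn":0}]'
python3 -m inch '[{"claw":-1,"travel":[0,0,0],"turn":0},{"claw":-1,"travel":[0,0,0],"turn":0},{"claw":-1,"travel":[0,0,0],"turn":0}]'
python3 - <<'E'
from h import *
for n in("top","side"): cv2.imwrite(f"pics/{n}4.png",imaging.get_image(n)[:,:,::-1])
p=cv2.imread("pics/side4.png")
cv2.imwrite("pics/c4.png",cv2.resize(p[130:350,280:420],None,fx=2.7,fy=2.7))
for a,b,r,X in(((337,304),(337,307),11,(.536,.117)),((341,169),(341,171),14,(.5045,-.306)),((341,241),(341,243),15,(.52,-.041))):
    c0=blob("side",a,r,img="pics/side0.png");c=blob("side",b,r,img="pics/side4.png")
    print(c[0]-c0[0],c[1]-c0[1],(proj('side',(*X,.054))-proj('side',(*X,.064)))[1],"px/10mm")
E
```

```text
clock: 9.25
position: [0.521, -0.0402, 0.0772]
ee_rot: [0.0, 0.155, 0.988, 0.0]
contact_force: [0.5, 0.4, 1.9]
width: 0.0001
gripper_force: 1.5
clock: 9.75
position: [0.3969, -0.0408, 0.2177]
ee_rot: [0.003, 0.154, 0.988, -0.0]
contact_force: [0.2, -1.2, 0.5]
width: 0.0002
gripper_force: 0.0
clock: 10.05
position: [0.3968, -0.0405, 0.2153]
ee_rot: [0.001, 0.155, 0.988, 0.0]
contact_force: [0.0, 0.3, 0.7]
width: 0.0001
gripper_force: 0.0
[0.03860237 3.45745671] [-1  4  1 -1 -8] 3.9495521196262757 px/10mm
[0.05367433 2.86669228] [ 0  3  0  0 -4] 3.4583164802957356 px/10mm
[0.03543849 3.10078295] [ 0  3  0 -1 -5] 3.7997640176662912 px/10mm
```

View pics/c4.png

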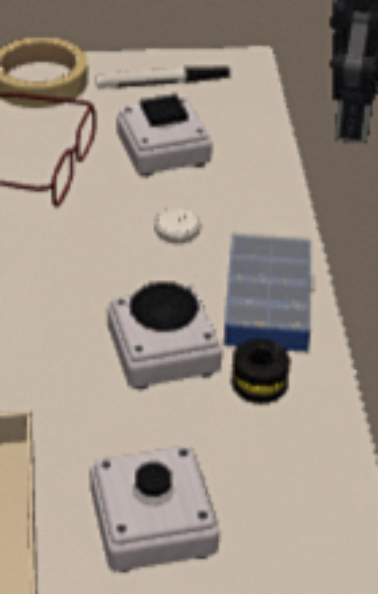

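All three buttons are down (about 8.8, 8.3 and 8.2 mm from where they started). The housings and other items haven't moved, and the arm is clear.

```bash
python3 -c "
from rig import ticket
print(ticket.sign_off())"
```

```text
the job is handed in; nothing more can be done
None
```

I pressed the small, square and mushroom buttons in that order, each about 8 to 9 mm down by the side camera (half-way is 7 mm). The side view showed nothing else moved, and I handed the job in at about 10 s with the arm clear.

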